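# Load a resin plaque into the light-transmission bench and hold its shutter open

## Robot

A 7-joint arm with a two-finger parallel gripper is mounted at the origin on a cart in front of the work surface, level with it; the furniture and walls round the work are solid. World frame = base frame: x ahead of the robot, y to its left, z up, the work surface at z = 0. Lengths are in mm, angles in rad, forces in N, time in s.
With the tool pointing down it reaches from about 400 to 925 mm from the base axis. Payload 4.1 kg.
Tool frame: the origin (TCP) lies midway between the tips of the shut fingers; the grasp point (between the pads) lies 19 mm behind it; z points along the fingers, y is the direction in which the jaws open and shut (so a half turn about z gives the same grasp; the last joint's range is limited). The gripper opens to 85 mm and grips with 20 to 120 N. Pads are 22 mm wide; open, the fingers measure 114 mm over their backs; the gripper's body (76 mm by 85 mm) begins 54 mm behind the grasp point. The pads swing forward as they close: fully open they stand 13 mm farther back than shut.
Start: joints at [-1.369, 0.398, 0.045, 1.537, -0.019, 1.207, -0.051], TCP at [192.563, 620.857, 231.347] pointing down, gripper open.
Joint ranges: [-2.82, 2.82], [-0.49, 2.23], [-1.37, 1.46], [0, 2.46], [-1.36, 4.5], [0.23, 2], [-2.94, 2.94]. Speed limits (rad/s): [2.57, 2.57, 3.14, 3.14, 3.14, 3.14, 3.14].

## Interface

Orientations are given as a rotation vector (axis times angle).
In Python, from station import robot gives the robot as it stands. The module is installed in compiled form; this text tells all that it offers.
- The arm moves only by the shell command python3 -m crank 'ROWS' [FORCE]. ROWS is JSON, a list that holds one entry, the list of rows, each a list of 7 numbers: the finger opening in m, from 0 to 0.0854, then the shift along the tool's x, y, z in m, then the turn, a rotation vector about the tool's x, y, z in rad. In form: [[[gripper, dx, dy, dz, ax, ay, az], ...]]. A call has 1 to 5 rows; each row shifts and turns the commanded pose from where the row before left it, along the tool's axes as they then stand; what a row does not reach is not made up. A row lasts 1/8 s, in which the tool goes at most 62.5 mm and 10.7 degrees, less where a joint would pass 70% of its speed; a pose out of reach is approached as far as the arm can. A call is refused whole if a number of a shift passes 0.0625 or a number of a turn 0.188, either way. A call with a gripper value outside its range is refused whole. The fingers move at their own pace and stop on an object; FORCE is the grip in N (left out, the last holds). Time passes only in rows, so rows that do not move let the fingers close. It gives the time, the measured TCP pose, the force and the opening at its end, in the units of the state.
- robot.sense(): the state, without advancing time (a new reading comes with each control period).
- robot.grab_frame(name): name is "scene" or "top" or "wrist"; returns the picture (384x512x3 uint8, red, green, blue); there is no depth.
- robot.calibration(name): a dict with "K" (3x3 intrinsics, pixels), "position" and "rotation" of the camera in the world; the wrist camera has in their place "T_tool_cam" (4x4, takes a point from camera to tool coordinates, whose origin is the TCP and whose axes are the flange's). Camera axes: x right, y up, looking along -z (the intrinsics and any distortion apply to the point x, -y, -z); pixel columns grow to the right and rows downward; lengths in mm; the calibration is good to about 2 mm. The wrist camera is an equidistant fisheye: a pixel r from the principal point sees the ray r / f radians off the axis. A picture is of the moment at which its call begins: read the wrist's pose just before it. calibration takes no time and is no camera call.
- robot.sign_off(): hands the job in, once; it reports no verdict.
The state is a dict: "clock": time; "joints": joint angles; "dq": joint speeds; "joint_efforts": joint torques, N m; "tcp_pos": TCP position; "ee_rot": TCP orientation; "force": force on the tool from outside, world axes, zero at the start; "ft_torque": the same for the moment, N m; "width": finger opening in mm.
Only numpy, scipy, OpenCV 4.12 (cv2) and the standard library are available. Lean on these libraries where they do the work, as an engineer would, in place of code of your own. Each camera call takes 0.05 s, during which the arm holds its last target.

## Task

The lamp of the small transmission bench is on behind its shutter, so keep the shutter shut for now: take the plain tall plaque out of the white drip rack, stand it on edge fully down in the empty slotted carrier on the rail, and let go of it. Then swing the shutter lever by its grip bar, forward against its spring right up to the stop, and finish holding it there (it snaps shut if let go) so that the reading can be taken. Leave the other two plaques and the glass beaker where they are.

Things in the scene. Friction and masses are not known exactly. Their poses are not given: they have to be found in the camera images.
- sample_plaque: the plain plaque of cream-coloured resin to be measured: a flat rectangular plate 60 (x) x 8 (y, thickness) x 80 (z, height) mm, 50 g; starts on edge in one of two slots of the drip rack. Origin: centre of its lower edge; z up.
- step_plaque: another plaque in the drip rack, leave it: same resin, 60 (x) mm wide but only 60 mm high, its thickness stepping from 8 mm at the foot to 5.5 and 3 mm at the top. Origin: centre of its lower edge; z up.
- drip_rack: white plastic drip rack standing on the bench, fixed: tray 94 (x) x 150 (y) x 8 mm with two notched combs up to 30 mm (tooth tips 40 mm) above the bench. Origin: centre of the underside. Four slots 11 mm wide, their planes across y, at y = -45, -15, +15, +45 mm; the two plaques stand at y = -45 and +15 mm (which is where varies), feet 8 mm above the bench.
- open_carrier: the empty one of two black slotted carriers clamped on the rail, fixed: 82 (x) x 36 (y) mm. Origin: centre of its underside, on the rail, 21 mm above the bench. Its slot runs along x, 70 mm long and 10.5 mm wide, widening to 21 mm at the mouth; slot floor at z = +10 mm, mouth at z = +33.5 mm. A plaque seated in it has its origin at (0, 0, 10 mm) here.
- reference_carrier: the other carrier, same shape and frame, 53 to 77 mm from the empty one along the rail; holds the reference plaque. The two may be either way round.
- reference_plaque: the plaque already standing in the other carrier, leave it: same size and material as the sample plaque. Origin: centre of its lower edge.
- bench_rail: transmission bench, fixed: aluminium rail 380 mm long along y, 40 mm wide, top 21 mm above the work surface, origin on the work surface. At its +y end a lamp head (beam along y, 85 mm up) behind a black upright mount that carries the shutter's pivot (mount y = 100 to 124 mm, round top up to z = 168 mm); at its -y end a detector head with a small meter box on its back (y = -181 to -140 mm, top z = 108 mm). +x is 'forward', away from the robot, within 0.25 rad.
- shutter_lever: the shutter lever: an aluminium strip 12 x 3 mm on the pivot, round blade 38 mm across hanging in front of the lamp, grip bar at the upper end. Origin on the pivot axis. Frame turns with the lever; parallel to bench_rail's frame when shut.
- grip_mid (a point): middle of the free length of the lever's grip bar: a black round bar 13 mm in diameter and 49 mm long, parallel to the rail (y), fixed to the strip at its -y end (strip 25 mm from this point) and free at the other; 75 mm from the pivot axis. Shut, it leans 27 degrees towards the robot (-x) from straight above the pivot; at the stop it leans 27 degrees forward (+x). About 204 mm above the work surface at both ends of the swing, 212 mm midway.
- pivot (a point): point on the pivot axis, level with grip_mid along the rail, 137 mm above the work surface; fixed. The axis runs along bench_rail's y.
- shutter (a joint): angle of the shutter lever: 0 shut (where its spring holds it), growing as the grip bar swings forward (+x of bench_rail, away from the robot), 0.942 rad at the stop. The spring needs about 2.7 N at the grip bar to start and about 6 N at the stop; it returns the lever at once if let go.
- beaker: small glass beaker, 55 mm across, 69 mm high, bystander on the bench near the drip rack. Origin: centre of underside.
There are look-alikes about, which are no part of the job. Leave any orange or yellow look-alike of the sample_plaque alone.

How it is judged (in metres and radians):
On the way:
1. the plain tall plaque stands on edge, fully down in the empty carrier's slot, let go, with the shutter still shut (z of sample_plaque in the frame of open_carrier between 0.006 and 0.013 m and horizontal distance between sample_plaque and open_carrier below 0.009 m and angle between sample_plaque's own z axis and vertical below 0.2 rad and contact force between sample_plaque and the arm below 0.05 N and contact force between sample_plaque and the fingers below 0.05 N and linear speed of sample_plaque below 0.03 m/s and value of joint shutter below 0.15 rad), for 0.2 s.
At the end, for the whole second after the job is handed in: The robot holds the shutter lever at its stop (above 0.89 of 0.942 rad, with over 1.5 N, no plaque propping it) while the tall plaque stands released in the formerly empty carrier: within 3 mm of the slot floor, upright within 0.2 rad, centred within 9 mm (value of joint shutter above 0.89 rad and (contact force between shutter_lever and the fingers above 1.5 N or contact force between shutter_lever and the arm above 1.5 N) and z of sample_plaque in the frame of open_carrier between 0.006 and 0.013 m and horizontal distance between sample_plaque and open_carrier below 0.009 m and angle between sample_plaque's own z axis and vertical below 0.2 rad and contact force between shutter_lever and sample_plaque below 0.05 N and contact force between shutter_lever and reference_plaque below 0.05 N); the arm keeps its last pose, push and grip.
It fails at once if the shutter is opened (over 0.3 rad) while the plaque is not yet in the carrier (value of joint shutter above 0.3 rad and (horizontal distance between sample_plaque and open_carrier above 0.02 m or z of sample_plaque in the frame of open_carrier above 0.02 m)).
It fails at once if the reference plaque is moved by more than 12 mm (distance of reference_plaque from where it was at the start of the episode above 0.012 m).
It fails at once if the stepped plaque is moved by more than 15 mm (distance of step_plaque from where it was at the start of the episode above 0.015 m).
It fails at once if the beaker is moved by more than 20 mm (distance of beaker from where it was at the start of the episode above 0.02 m).
It also fails if it takes over 51 s, if anything falls off the work surface, if the arm or the gripper's body presses on something with over 40 N, if the wrist force passes 120 N, or if a joint passes its speed limit or range.

## Working session

There is one attempt and no reset: what is moved stays moved. The work goes in short steps, Python scripts to look and compute and a shell command to move; the robot and the scene stay as the last step left them, time stands still between calls to the robot, and variables do not carry over. Pictures are saved under pics/ and viewed, and the job is handed in when it is done.

```bash
mkdir -p pics
python3 - <<'E'
from station import robot
import cv2,numpy as np
s=robot.sense();print({k:np.round(v,3) for k,v in s.items()})
for n in("scene","top","wrist"):
    f=robot.grab_frame(n);cv2.imwrite(f"pics/a_{n}.png",f[...,::-1])
    c=robot.calibration(n);print(n,{k:(np.round(v,3).tolist() if not isinstance(v,str) else v) for k,v in c.items()})
E
```

```text
{'clock': np.float64(0.0), 'joints': array([-1.369,  0.399,  0.045,  1.538, -0.019,  1.207, -0.051]), 'dq': array([ 0.001,  0.001,  0.001, -0.001,  0.001,  0.001,  0.   ]), 'joint_efforts': array([-0.0000e+00, -4.7512e+01,  1.3650e+00, -2.5423e+01,  1.2000e-02,
        1.0000e-02, -0.0000e+00]), 'tcp_pos': array([192.377, 620.232, 230.277]), 'ee_rot': array([-4.710e-01, -3.106e+00,  3.000e-03]), 'force': array([-0.317, -0.097, -0.233]), 'ft_torque': array([-0.009, -0.044,  0.048]), 'width': np.float64(85.085)}
scene {'K': [[435.274, 0.0, 259.471], [0.0, 435.274, 191.593], [0.0, 0.0, 1.0]], 'position': [-297.149, -927.743, 651.208], 'rotation': [1.089, -0.455, -0.661]}
top {'K': [[411.217, 0.0, 258.465], [0.0, 411.217, 196.102], [0.0, 0.0, 1.0]], 'position': [294.251, -117.792, 1341.447], 'rotation': [0.133, -0.127, -1.571]}
wrist {'K': [[297.319, 0.0, 257.451], [0.0, 297.319, 182.478], [0.0, 0.0, 1.0]], 'T_tool_cam': [[0.001, 0.95, 0.312, 79.609], [1.0, -0.0, -0.001, -0.109], [-0.001, 0.312, -0.95, -142.643], [0.0, 0.0, 0.0, 1.0]]}
```

View pics/a_scene.png

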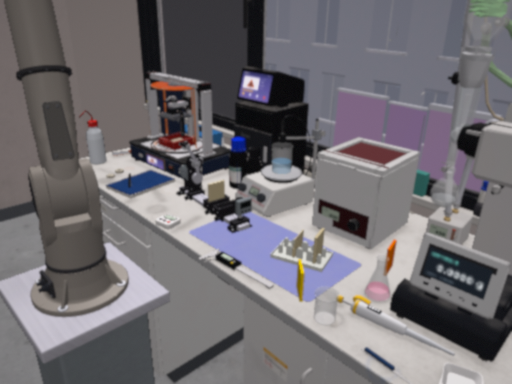

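View pics/a_top.png

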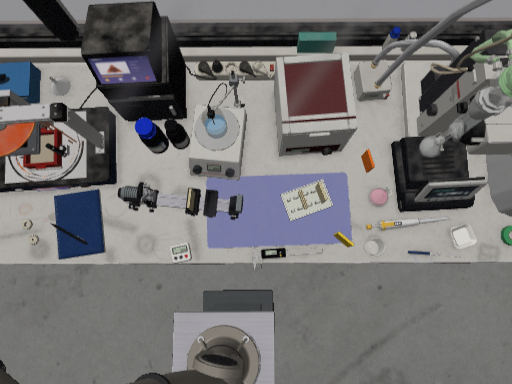

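View pics/a_wrist.png

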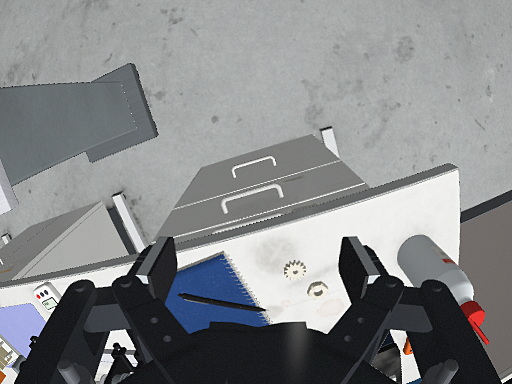

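```bash
cat > h.py <<'E'
import numpy as np,cv2
from scipy.spatial.transform import Rotation as R
from station import robot
def cam(n,s=None):
    c=robot.calibration(n);K=np.array(c["K"])
    if n=="wrist":
        s=s or robot.sense();T=np.array(c["T_tool_cam"]);Rt=R.from_rotvec(s["ee_rot"]).as_matrix()
        return K,Rt@T[:3,3]+s["tcp_pos"],Rt@T[:3,:3],True
    r=np.array(c["rotation"]);r=r if r.shape==(3,3) else R.from_rotvec(r).as_matrix()
    return K,np.array(c["position"]),r,False
def ray(C,px):
    K,p,r,f=C;x=(px[0]-K[0,2])/K[0,0];y=(px[1]-K[1,2])/K[1,1]
    if f:
        t=np.hypot(x,y);d=np.array([x/t*np.sin(t),-y/t*np.sin(t),-np.cos(t)]) if t>0 else np.array([0,0,-1.])
    else:
        d=np.array([x,-y,-1.]);d/=np.linalg.norm(d)
    return p,r@d
def onz(C,px,z):
    p,d=ray(C,px);return p+d*(z-p[2])/d[2]
def proj(C,P):
    K,p,r,f=C;q=r.T@(np.asarray(P,float)-p);q=q*[1,-1,-1]
    if f:
        t=np.arctan2(np.hypot(q[0],q[1]),q[2]);n=np.hypot(q[0],q[1])+1e-9;q=np.array([q[0]/n*t,q[1]/n*t,1])
    else:q=q/q[2]
    return K[:2,:2]@q[:2]+K[:2,2]
def tri(a,b):
    (p,d),(q,e)=a,b;A=np.stack([d,-e],1);t=np.linalg.lstsq(A,q-p,rcond=None)[0]
    u=p+d*t[0];v=q+e*t[1];return (u+v)/2,np.linalg.norm(u-v)
def save(n,f,box=None,k=1):
    if box is not None:x0,y0,x1,y1=box;f=f[y0:y1,x0:x1]
    cv2.imwrite(f"pics/{n}.png",cv2.resize(f,None,fx=k,fy=k,interpolation=cv2.INTER_CUBIC)[...,::-1])
E
python3 - <<'E'
from h import *
C=cam("top");S=cam("scene")
print(proj(C,[192,620,230]),proj(C,[0,0,0]),proj(S,[0,0,0]),proj(S,[192,620,230]),proj(cam("wrist"),[192,620,0]))
print(R.from_rotvec(robot.sense()["ee_rot"]).as_matrix().round(2))
for px in [(78,225),(305,200),(210,200)]: print(onz(C,px,0))
f=cv2.imread("pics/a_top.png")[...,::-1]; save("t1",f,(110,160,370,270),3)
f=cv2.imread("pics/a_scene.png")[...,::-1]; save("s1",f,(150,140,350,340),4)
E
```

```text
[-19.8795866  305.41621183] [222.7820164  361.21910602] [ 80.1488087  287.48110401] [ 50.04710522 128.68654972] [257.26303471 150.31438034]
[[-0.96  0.3  -0.  ]
 [ 0.3   0.96 -0.  ]
 [-0.   -0.   -1.  ]]
[425.43350574 478.70264609   0.        ]
[ 504.7141352  -266.32541374    0.        ]
[506.2342896   47.38961899   0.        ]
```

View pics/t1.png

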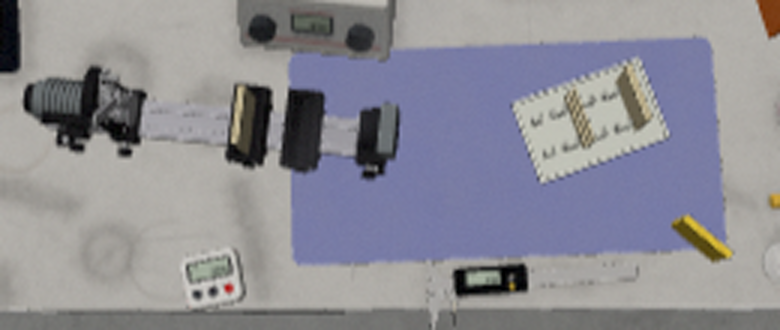

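View pics/s1.png

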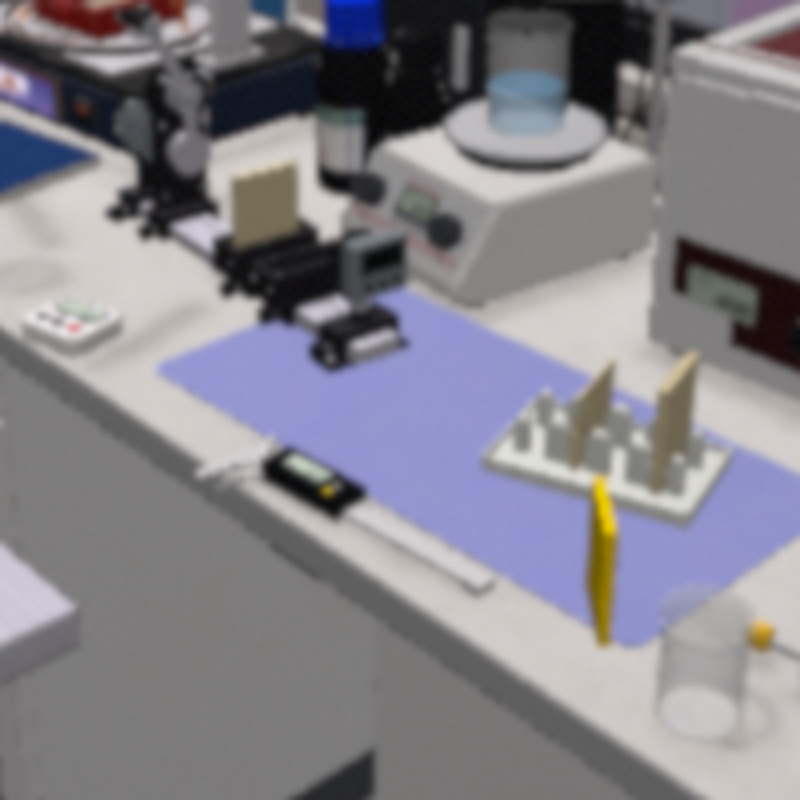

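```bash
cat > go.py <<'E'
import sys
from h import *
# usage go.py x y z yaw  (yaw = world yaw of tool y axis from world +y, ccw); prints remaining shift in tool axes and turn
def rem(P,yaw):
    s=robot.sense();M=R.from_rotvec(s["ee_rot"]).as_matrix()
    d=M.T@(np.array(P)-s["tcp_pos"])
    y=np.array([-np.sin(yaw),np.cos(yaw),0]);z=np.array([0,0,-1.]);x=np.cross(y,z)
    T=np.stack([x,y,z],1)
    rv=R.from_matrix(M.T@T).as_rotvec()
    dT=T.T@(np.array(P)-s["tcp_pos"])
    print("clock",round(float(s["clock"]),2),"tcp",s["tcp_pos"].round(1),"shift now-axes mm",d.round(1),"target-axes",dT.round(1),"turn",rv.round(3),"F",np.round(s["force"],1),"w",round(float(s["width"]),1))
if __name__=="__main__":
    a=list(map(float,sys.argv[1:]));rem(a[:3],a[3])
E
python3 go.py 430 250 350 -0.3; python3 go.py 420 -300 350 -0.3
```

```text
clock 0.15 tcp [192.4 620.4 230.5] shift now-axes mm [-336.7 -283.6 -119. ] target-axes [-336.5 -283.6 -119.5] turn [-0.002  0.    -0.001] F [ 0.2  0.  -0.1] w 85.5
clock 0.15 tcp [192.4 620.4 230.5] shift now-axes mm [-489.9 -811.9 -118.2] target-axes [-489.5 -812.  -119.5] turn [-0.002  0.    -0.001] F [ 0.2  0.  -0.1] w 85.5
```

```bash
python3 -m crank '[[[0.04,-0.042,-0.035,-0.02,0,0,0],[0.04,-0.042,-0.035,-0.02,0,0,0],[0.04,-0.042,-0.035,-0.02,0,0,0],[0.04,-0.042,-0.035,-0.02,0,0,0],[0.04,-0.042,-0.035,-0.02,0,0,0]]]' 
python3 -m crank '[[[0.04,-0.042,-0.035,-0.01,0,0,0],[0.04,-0.042,-0.035,-0.01,0,0,0],[0.04,-0.042,-0.035,0,0,0,0]]]'; python3 go.py 420 -280 350 0.3
```

```text
clock: 0.78
tcp_pos: [342.1, 389.7, 331.8]
ee_rot: [0.471, 3.106, 0.0]
force: [0.0, 0.8, 0.4]
width: 39.8
clock: 1.15
tcp_pos: [431.6, 252.4, 352.2]
ee_rot: [0.47, 3.105, 0.003]
force: [1.1, -0.1, -0.6]
width: 39.7
clock 1.15 tcp [431.6 252.4 352.2] shift now-axes mm [-146.6 -511.9    1.4] target-axes [ 168.4 -505.2    2.2] turn [ 0.002  0.002 -0.601] F [ 1.1 -0.1 -0.6] w 39.7
```

```bash
python3 -m crank '[[[0.04,-0.016,-0.057,0,0,0,0],[0.04,-0.016,-0.057,0,0,0,0],[0.04,-0.016,-0.057,0,0,0,0],[0.04,-0.016,-0.057,0,0,0,0]]]'
python3 - <<'E'
from h import *
s=robot.sense();f=robot.grab_frame("wrist");np.savez("w1.npz",f=f,**{k:s[k] for k in("tcp_pos","ee_rot")});save("w1",f,k=1.5)
E
python3 -m crank '[[[0.04,-0.016,-0.057,0,0,0,0],[0.04,-0.016,-0.057,0,0,0,0],[0.04,-0.016,-0.057,0,0,0,0],[0.04,-0.016,-0.057,0,0,0,0],[0.04,-0.016,-0.057,0,0,0,-0.15]]]' 
python3 -m crank '[[[0.04,0,0,0,0,0,-0.15],[0.04,0,0,0,0,0,-0.15],[0.04,0,0,0,0,0,-0.15],[0.04,0,0,0,0,0,0]]]'
python3 - <<'E'
from h import *
s=robot.sense();f=robot.grab_frame("wrist");np.savez("w2.npz",f=f,**{k:s[k] for k in("tcp_pos","ee_rot")});save("w2",f,k=1.5)
print(s["tcp_pos"],s["ee_rot"],s["joints"].round(2))
E
```

```text
clock: 1.65
tcp_pos: [423.7, 15.1, 351.2]
ee_rot: [0.47, 3.106, 0.001]
force: [0.7, -0.4, 0.2]
width: 39.9
clock: 2.33
tcp_pos: [416.4, -266.8, 351.2]
ee_rot: [0.29, 3.128, 0.004]
force: [0.9, 0.4, -0.3]
width: 40.4
clock: 2.82
tcp_pos: [417.1, -264.3, 350.7]
ee_rot: [0.41, -3.114, -0.004]
force: [0.3, -0.1, -0.4]
width: 40.1
[ 417.0756088  -264.32324501  350.67884338] [ 0.41035355 -3.11363479 -0.00381262] [-0.43  0.05  0.96  1.73 -0.05  1.38  2.37]
```

View pics/w1.png

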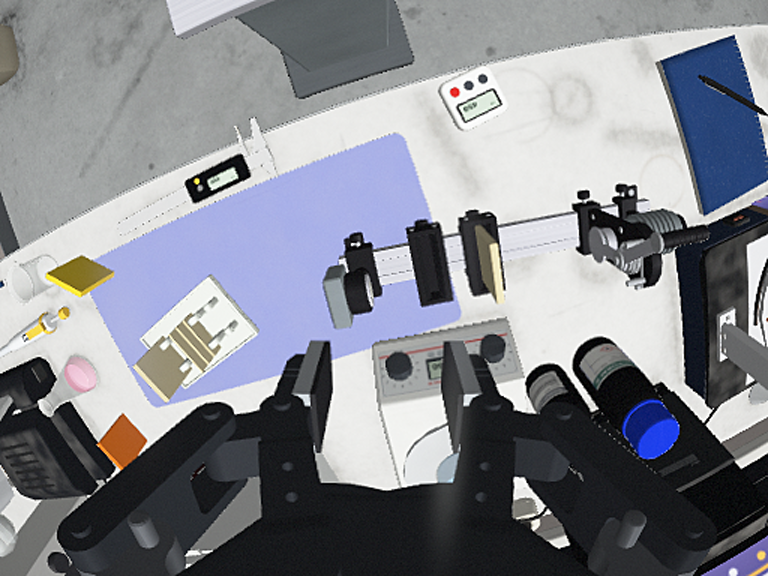

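View pics/w2.png

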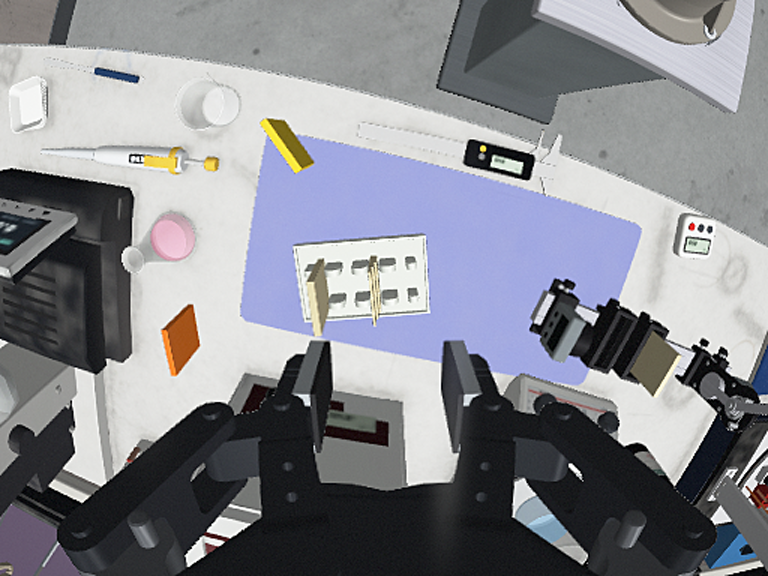

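Run:
```python
from h import *
f=np.load("w2.npz")["f"]; save("w2c",f,(185,140,305,235),6.5)
f=np.load("w1.npz")["f"]; save("w1c",f,(210,110,360,235),5)
```

```text
(no output)
```

View pics/w2c.png

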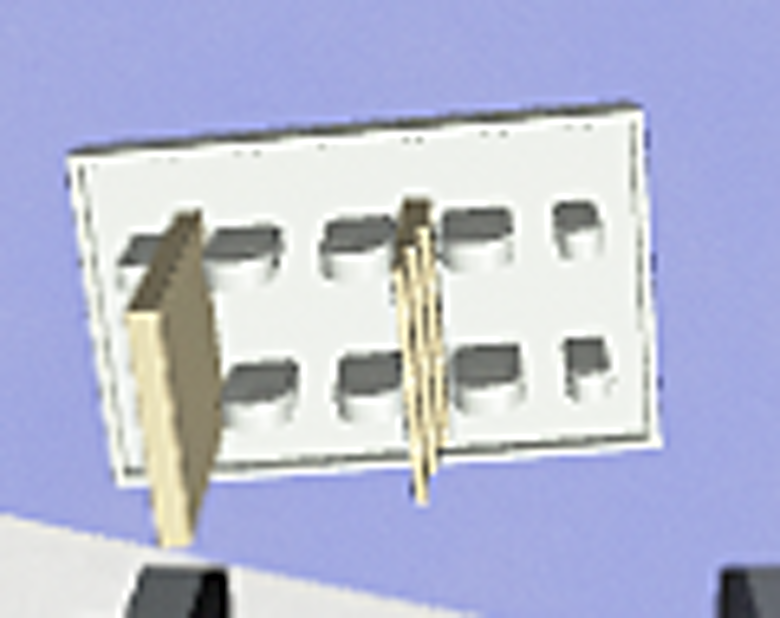

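View pics/w1c.png

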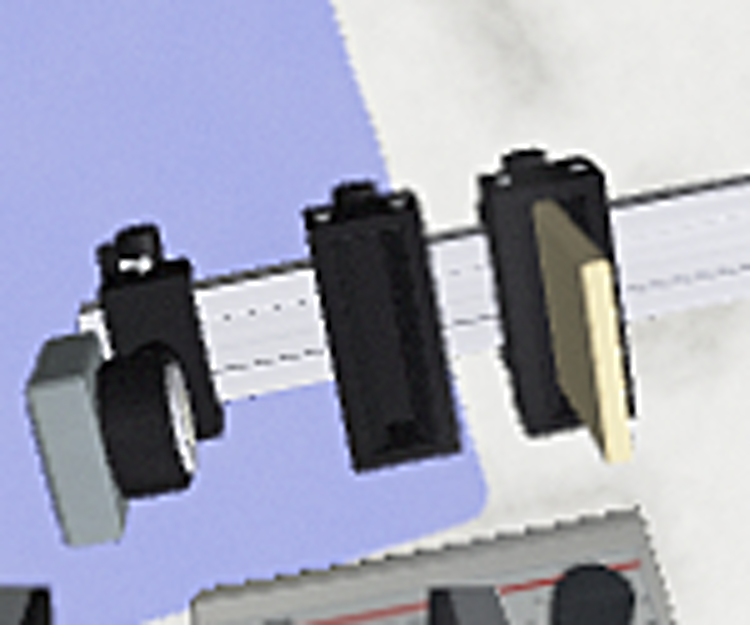

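Run:
```python
from h import *
d=np.load("w2.npz");C=cam("wrist",{k:d[k] for k in("tcp_pos","ee_rot")})
g=lambda x,y,z:onz(C,(185+(x+.5)/6.5-.5,140+(y+.5)/6.5-.5),z)[:2]
rc=np.array([g(*p,8) for p in[(80,157),(640,112),(658,440),(120,480)]]);print(rc.round(1))
q=lambda v:(np.linalg.norm(v).round(1),np.arctan2(-v[0],v[1]).round(3))
print("rack y dir",q(rc[1]-rc[0]),q(rc[2]-rc[3]),"center",rc.mean(0))
pc=np.array([g(*p,88) for p in[(130,312),(158,312),(192,545),(162,545)]]);print(pc.round(1),pc.mean(0))
v=(pc[2]+pc[3]-pc[0]-pc[1])/2;print("x dir",np.linalg.norm(v),np.arctan2(v[1],v[0]))
a=np.arctan2(v[1],v[0]);c=rc.mean(0);
for a in(.33,.36,.4):print(a,c+np.array([[np.cos(a),-np.sin(a)],[np.sin(a),np.cos(a)]])@[0,-45])
# carrier from w1
d=np.load("w1.npz");C=cam("wrist",{k:d[k] for k in("tcp_pos","ee_rot")})
g=lambda x,y,z:onz(C,(210+(x+.5)/5-.5,110+(y+.5)/5-.5),z)[:2]
cc=np.array([g(*p,54.5) for p in[(307,210),(420,205),(460,452),(357,470)]]);print(cc.round(1),cc.mean(0))
v=(cc[2]+cc[3]-cc[0]-cc[1])/2;print("carrier x",np.linalg.norm(v),np.arctan2(v[1],v[0]), cc[1]-cc[0],cc[2]-cc[3])
```

```text
[[ 488.1 -351.6]
 [ 438.9 -213.2]
 [ 525.6 -182.2]
 [ 576.1 -322.6]]
rack y dir (np.float64(146.9), np.float64(0.341)) (np.float64(149.2), np.float64(0.345)) center [ 507.19265649 -267.39257962]
[[ 496.1 -322.4]
 [ 494.4 -316.2]
 [ 549.1 -296.7]
 [ 551.  -303.6]] [ 522.64983725 -309.73797857]
x dir 58.066728430687334 0.3365219676920032
0.33 [ 521.77459277 -309.96448507]
0.36 [ 523.04499699 -309.50793668]
0.4 [ 524.7164819  -308.84032435]
[[444.8  30. ]
 [453.2  63.3]
 [534.7  54.7]
 [530.7  21.4]] [490.87554645  42.35339283]
carrier x 84.17318381296563 -0.10234546986840541 [ 8.47300592 33.30473505] [ 3.9992219  33.30949232]
```

```bash
python3 go.py 522.5 -309.8 150 0.34
```

```text
clock 2.88 tcp [ 417.1 -264.3  350.7] shift now-axes mm [-90.2 -71.7 200.5] target-axes [-84.2 -78.  200.7] turn [ 0.003 -0.001 -0.079] F [-1.  -0.   0.7] w 39.8
```

```bash
python3 -m crank '[[[0.04,-0.023,-0.018,0.05,0,0,0],[0.04,-0.023,-0.018,0.05,0,0,0],[0.04,-0.023,-0.018,0.05,0,0,0],[0.04,-0.022,-0.018,0.05,0,0,-0.079],[0.04,0,0,0,0,0,0]]]' 20
python3 go.py 522.5 -309.8 52 0.34
python3 - <<'E'
from h import *
s=robot.sense();f=robot.grab_frame("wrist");np.savez("w3.npz",f=f,**{k:s[k] for k in("tcp_pos","ee_rot")});save("w3",f,k=1.5)
f=robot.grab_frame("scene");save("s3",f,(250,180,400,330),4)
E
```

```text
clock: 3.5
tcp_pos: [522.6, -308.1, 145.8]
ee_rot: [0.533, -3.087, -0.01]
force: [-0.9, 0.4, 0.9]
width: 39.8
clock 3.5 tcp [ 522.6 -308.1  145.8] shift now-axes mm [-0.  -2.3 93.8] target-axes [ 0.7 -1.6 93.8] turn [ 0.008 -0.007  0.002] F [-0.9  0.4  0.9] w 39.8
```

View pics/w3.png

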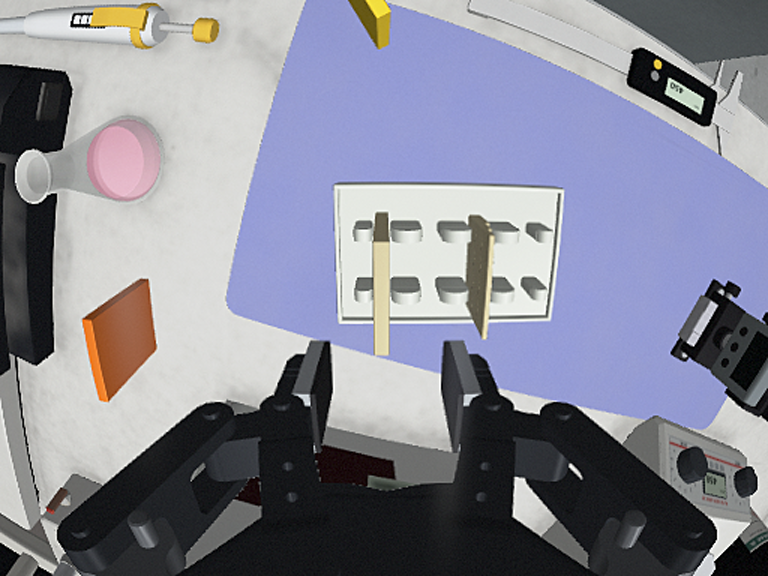

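View pics/s3.png

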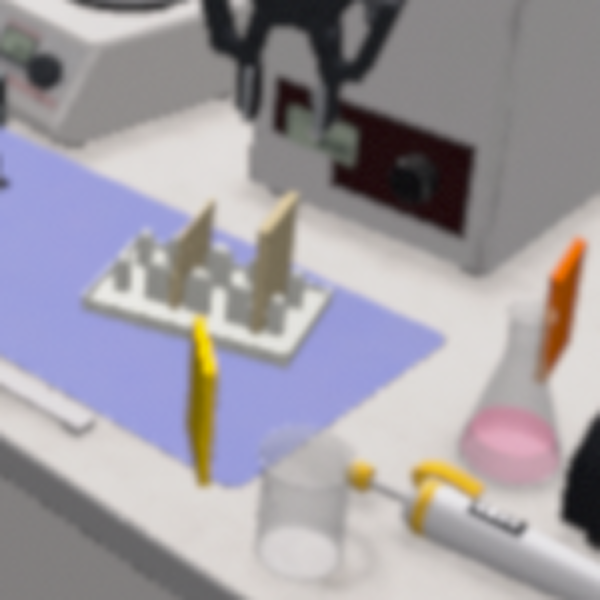

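```bash
python3 - <<'E'
from h import *
d=np.load("w3.npz");C=cam("wrist",{k:d[k] for k in("tcp_pos","ee_rot")})
g=lambda x,y,z:onz(C,((x+.5)/1.5-.5,(y+.5)/1.5-.5),z)[:2]
pc=np.array([g(*p,88) for p in[(373,241),(390,241),(389,354),(374,354)]]);print(pc.round(1),pc.mean(0))
v=(pc[2]+pc[3]-pc[0]-pc[1])/2;print("x dir",np.linalg.norm(v),np.arctan2(v[1],v[0]))
E
python3 go.py 522.5 -309.8 52 0.34
```

```text
[[ 496.1 -324. ]
 [ 493.5 -316.5]
 [ 549.  -297.1]
 [ 551.5 -304.3]] [ 522.52469577 -310.47962223]
x dir 58.75791919801433 0.3388685613084356
clock 3.6 tcp [ 523.2 -310.3  151. ] shift now-axes mm [ 0.3  0.5 99. ] target-axes [ 0.5  0.7 99. ] turn [ 0.002 -0.001  0.001] F [-0.4 -1.7  0.1] w 39.9
```

Choice confirmed (plain left plaque, wrist pixel ~(254,198)); the tool is centred over it. Descend 97 mm, close.

```bash
python3 -m crank '[[[0.04,0,0,0.04,0,0,0],[0.04,0,0,0.035,0,0,0],[0.04,0,0,0.022,0,0,0],[0.04,0,0,0,0,0,0],[0.0,0,0,0,0,0,0]]]' 40
python3 -m crank '[[[0.0,0,0,0,0,0,0],[0.0,0,0,0,0,0,0],[0.0,0,0,0,0,0,0]]]' 40
python3 go.py 522.5 -309.8 52 0.34
```

```text
clock: 4.22
tcp_pos: [524.5, -310.6, 55.7]
ee_rot: [-0.535, 3.094, 0.0]
force: [-0.2, -0.6, -0.4]
width: 22.6
clock: 4.6
tcp_pos: [524.6, -310.6, 55.5]
ee_rot: [-0.535, 3.094, 0.001]
force: [-0.5, 0.6, 7.5]
width: 7.5
clock 4.6 tcp [ 524.6 -310.6   55.5] shift now-axes mm [1.7 1.5 3.5] target-axes [1.7 1.5 3.5] turn [0.    0.002 0.003] F [-0.5  0.6  7.5] w 7.5
```

```bash
python3 -m crank '[[[0,0,0,-0.01,0,0,0],[0,0,0,-0.03,0,0,0],[0,0,0,-0.05,0,0,0],[0,0,0,-0.05,0,0,0],[0,0,0,0,0,0,0]]]' 40
python3 go.py 491 -60 196 -0.10
```

```text
clock: 5.22
tcp_pos: [525.5, -312.2, 198.5]
ee_rot: [-0.534, 3.089, -0.005]
force: [0.5, 0.1, -0.5]
width: 7.3
clock 5.22 tcp [ 525.5 -312.2  198.5] shift now-axes mm [-52.1 249.2   1.8] target-axes [ 59.5 247.5   2.5] turn [-0.003  0.007  0.442] F [ 0.5  0.1 -0.5] w 7.3
```

```bash
python3 -m crank '[[[0,-0.013,0.062,0,0,0,0],[0,-0.013,0.062,0,0,0,0],[0,-0.013,0.062,0,0,0,0],[0,-0.013,0.062,0,0,0,0],[0,0,0,0,0,0,0.148]]]' 40
python3 -m crank '[[[0,0,0,0,0,0,0.147],[0,0,0,0,0,0,0.147],[0,0,0,0,0,0,0],[0,0,0,0,0,0,0]]]' 40
python3 go.py 491 42 196 -0.10
python3 - <<'E'
from h import *
s=robot.sense();f=robot.grab_frame("wrist");np.savez("w4.npz",f=f,**{k:s[k] for k in("tcp_pos","ee_rot")});save("w4",f,k=1.5)
f=robot.grab_frame("scene");save("s4",f,(150,100,350,300),4)
f=robot.grab_frame("top");save("t4",f,(110,160,370,270),3)
E
```

```text
clock: 5.85
tcp_pos: [488.6, -55.4, 193.0]
ee_rot: [0.316, -3.122, -0.01]
force: [0.6, -0.7, -0.5]
width: 7.6
clock: 6.35
tcp_pos: [489.3, -62.3, 193.9]
ee_rot: [-0.152, -3.136, -0.003]
force: [-0.0, 0.5, -0.5]
width: 7.6
clock 6.35 tcp [489.3 -62.3 193.9] shift now-axes mm [  8.4 104.   -1.9] target-axes [  8.7 103.9  -2.1] turn [ 0.002 -0.002  0.003] F [-0.   0.5 -0.5] w 7.6
```

View pics/w4.png

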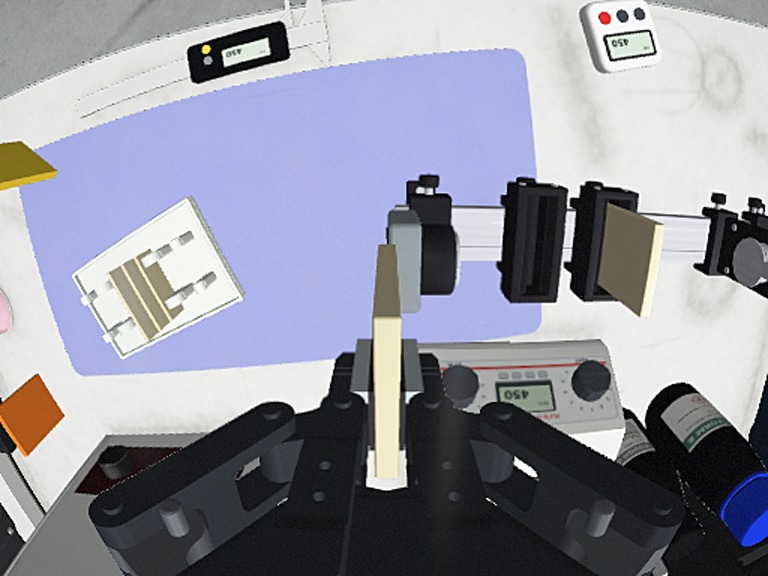

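View pics/s4.png

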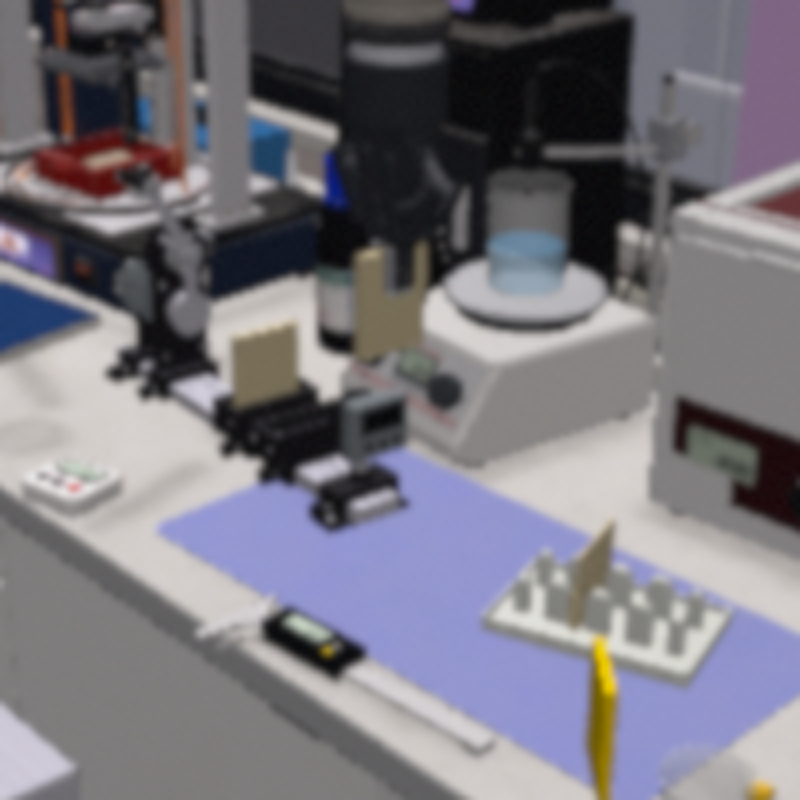

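Run:
```python
from h import *
f=np.load("w4.npz")["f"]; save("w4c",f,(320,110,450,215),6)
```

```text
(no output)
```

View pics/w4c.png

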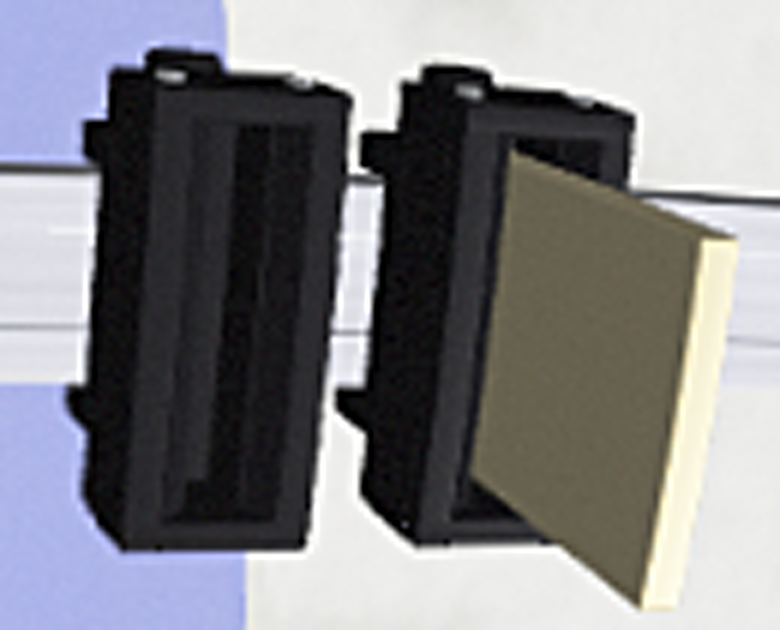

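Run:
```python
from h import *
d=np.load("w4.npz");C=cam("wrist",{k:d[k] for k in("tcp_pos","ee_rot")})
g=lambda x,y,z:onz(C,(320+(x+.5)/6-.5,110+(y+.5)/6-.5),z)[:2]
def rep(n,P,z):
    c=np.array([g(*p,z) for p in P]);v=(c[2]+c[3]-c[0]-c[1])/2;w=(c[1]+c[2]-c[0]-c[3])/2
    print(n,c.round(1).tolist(),c.mean(0).round(1),np.linalg.norm(v).round(1),np.arctan2(v[1],v[0]).round(3),np.linalg.norm(w).round(1))
rep("open",[(157,90),(350,97),(304,549),(125,549)],54.5)
rep("mouth",[(195,122),(315,127),(278,522),(163,522)],54.5)
rep("refpl",[(700,238),(738,238),(668,608),(640,608)],111)
# held plaque lower edge in w4 image
g=lambda x,y,z:onz(C,((x+.5)/1.5-.5,(y+.5)/1.5-.5),z)[:2]
rep("held foot",[(378,245),(397,245),(401,318),(374,318)],146)
```

```text
open [[451.2, 28.4], [454.2, 63.0], [534.8, 55.4], [531.0, 21.4]] [492.8  42. ] 80.6 -0.091 34.4
mouth [[456.9, 34.9], [459.0, 56.4], [529.1, 50.1], [526.7, 28.4]] [492.9  42.4] 70.2 -0.091 21.8
refpl [[468.4, 98.0], [468.8, 105.2], [527.6, 98.2], [526.9, 92.7]] [497.9  98.5] 59.0 -0.104 6.4
held foot [[458.6, -63.0], [459.4, -54.7], [494.5, -55.9], [493.3, -68.5]] [476.4 -60.5] 35.1 -0.096 10.5
```

```bash
python3 go.py 493.8 42.0 196 -0.095
```

```text
clock 6.5 tcp [489.5 -62.4 194.1] shift now-axes mm [  6.  104.3  -1.6] target-axes [  5.6 104.3  -1.9] turn [ 0.002 -0.001 -0.003] F [ 0.5 -0.2  0.4] w 7.5
```

```bash
python3 -m crank '[[[0,0.003,0.05,0,0,0,0],[0,0.003,0.045,0,0,0,0],[0,0,0.009,0.03,0,0,0],[0,0,0,0.02,0,0,0],[0,0,0,0,0,0,0]]]' 40
python3 -m crank '[[[0,0,0,0,0,0,0],[0,0,0,0,0,0,0]]]' 40
python3 go.py 493.8 42.0 78.5 -0.095
python3 - <<'E'
from h import *
s=robot.sense();f=robot.grab_frame("wrist");np.savez("w5.npz",f=f,**{k:s[k] for k in("tcp_pos","ee_rot")});save("w5",f,(180,80,400,260),3.5)
f=robot.grab_frame("scene");save("s5",f,(170,130,290,250),5)
E
```

```text
clock: 7.12
tcp_pos: [492.7, 41.7, 143.3]
ee_rot: [-0.155, -3.134, -0.001]
force: [-0.3, 0.5, -1.0]
width: 7.3
clock: 7.38
tcp_pos: [494.7, 41.6, 145.4]
ee_rot: [0.156, 3.137, 0.004]
force: [1.0, -0.3, -1.1]
width: 7.4
clock 7.38 tcp [494.7  41.6 145.4] shift now-axes mm [ 1.   0.1 66.9] target-axes [ 1.   0.3 66.9] turn [ 0.003  0.001 -0.005] F [ 1.  -0.3 -1.1] w 7.4
```

View pics/w5.png

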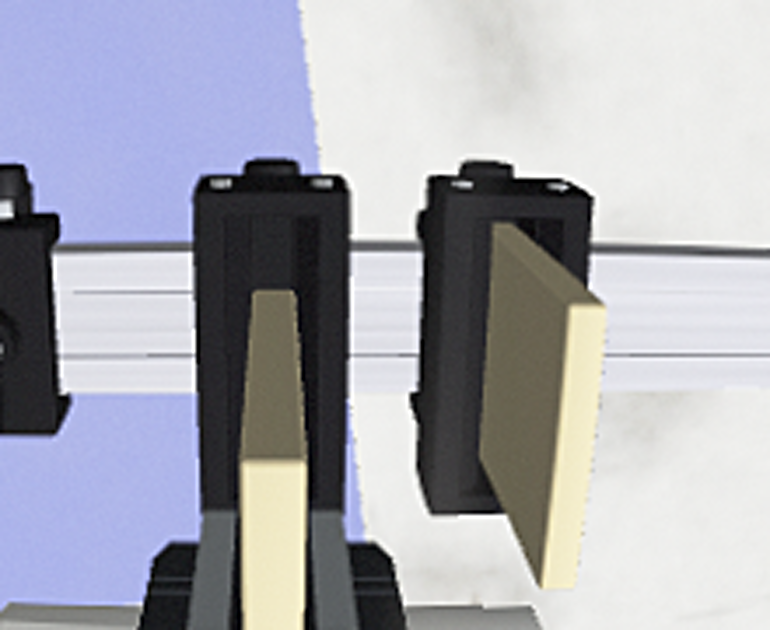

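View pics/s5.png

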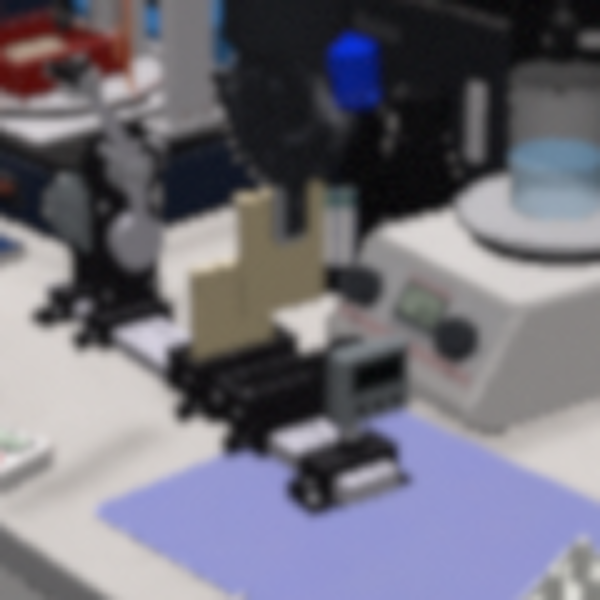

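```bash
python3 -m crank '[[[0,0.001,0,0.025,0,0,0],[0,0,0,0.02,0,0,0],[0,0,0,0.008,0,0,0],[0,0,0,0,0,0,0]]]' 40; python3 go.py 493.8 42.0 78.5 -0.095
python3 -m crank '[[[0,0,0,0.004,0,0,0],[0,0,0,0.004,0,0,0],[0,0,0,0,0,0,0]]]'; python3 go.py 493.8 42.0 78.5 -0.095
```

```text
clock: 7.98
tcp_pos: [492.9, 41.9, 91.5]
ee_rot: [-0.156, -3.136, -0.003]
force: [0.0, -0.2, 0.1]
width: 7.5
clock 7.97 tcp [492.9  41.9  91.5] shift now-axes mm [-0.9  0.1 13. ] target-axes [-0.8  0.2 13. ] turn [ 0.002 -0.001 -0.004] F [ 0.  -0.2  0.1] w 7.5
clock: 8.35
tcp_pos: [492.8, 42.1, 83.4]
ee_rot: [-0.156, -3.136, -0.003]
force: [0.7, 0.3, -0.2]
width: 7.7
clock 8.35 tcp [492.8  42.1  83.4] shift now-axes mm [-1.  -0.   4.9] target-axes [-1.  -0.   4.9] turn [ 0.002 -0.001 -0.004] F [ 0.7  0.3 -0.2] w 7.7
```

No resistance, foot already inside the straight slot. Continue.

```bash
python3 -m crank '[[[0,0,0,0.003,0,0,0],[0,0,0,0.002,0,0,0],[0,0,0,0,0,0,0]]]'
python3 -m crank '[[[0,0,0,0.0015,0,0,0],[0,0,0,0,0,0,0]]]'; python3 go.py 493.8 42.0 78.5 -0.095
```

```text
clock: 8.72
tcp_pos: [492.9, 42.1, 78.5]
ee_rot: [-0.156, -3.137, -0.003]
force: [-0.9, 0.8, 1.0]
width: 7.6
clock: 8.98
tcp_pos: [493.0, 42.0, 78.5]
ee_rot: [-0.156, -3.136, -0.006]
force: [-5.1, 0.1, 16.6]
width: 7.7
clock 8.97 tcp [493.   42.   78.5] shift now-axes mm [-0.7  0.1 -0. ] target-axes [-0.7  0.1 -0. ] turn [ 0.004 -0.002 -0.005] F [-5.1  0.1 16.6] w 7.7
```

```bash
python3 -m crank '[[[0.012,0,0,-0.001,0,0,0],[0.03,0,0,0,0,0,0],[0.03,0,0,0,0,0,0],[0.03,0,0,0,0,0,0]]]'; python3 -m crank '[[[0.03,0,0,-0.03,0,0,0],[0.03,0,0,-0.05,0,0,0],[0.03,0,0,-0.055,0,0,0],[0.03,0,0,-0.055,0,0,0],[0.03,0,0,0,0,0,0]]]'
python3 - <<'E'
from h import *
s=robot.sense();f=robot.grab_frame("wrist");np.savez("w6.npz",f=f,**{k:s[k] for k in("tcp_pos","ee_rot")});save("w6",f,k=1.5)
f=robot.grab_frame("scene");save("s6",f,(150,110,270,230),5)
E
python3 go.py 493.8 42.0 278.5 -0.095
```

```text
clock: 9.48
tcp_pos: [492.7, 42.1, 77.7]
ee_rot: [-0.156, -3.136, -0.003]
force: [0.6, -0.3, 0.5]
width: 30.0
clock: 10.1
tcp_pos: [495.9, 41.7, 271.8]
ee_rot: [0.155, 3.131, 0.009]
force: [-0.4, -0.2, -0.5]
width: 30.2
clock 10.2 tcp [492.9  42.  267.9] shift now-axes mm [ -0.9   0.1 -10.6] target-axes [ -0.9   0.1 -10.6] turn [ 0.003 -0.001 -0.004] F [-0.4 -1.4 -0.4] w 30.2
```

View pics/w6.png

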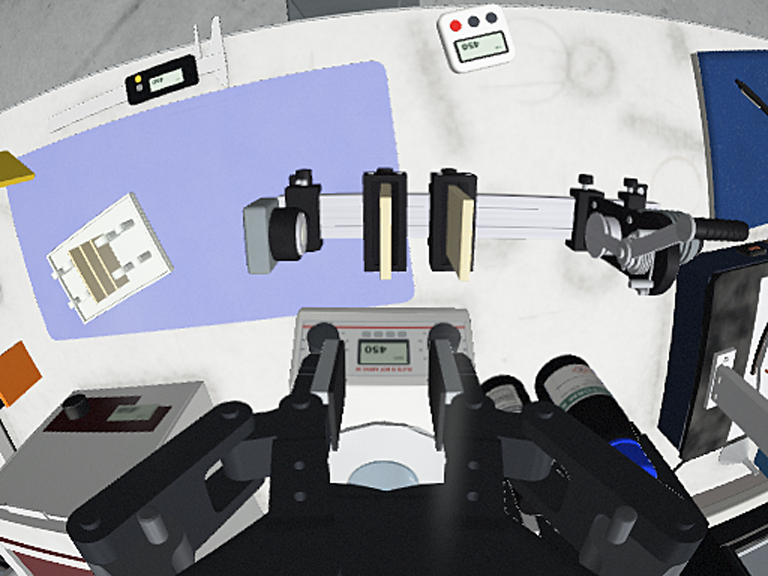

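View pics/s6.png

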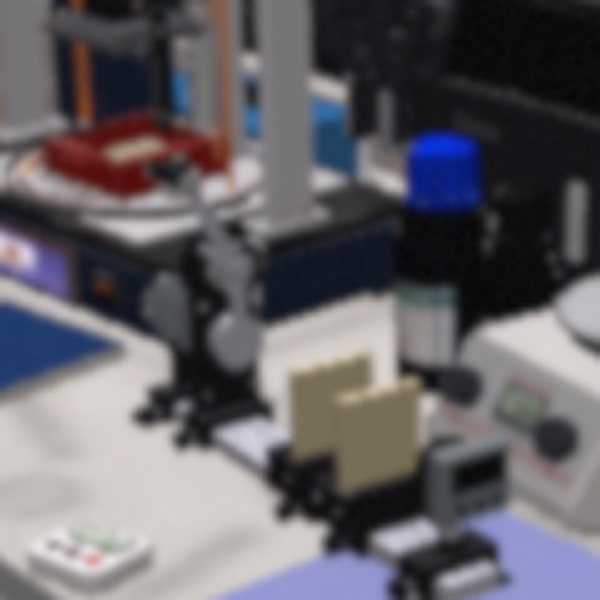

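```bash
python3 - <<'E'
from h import *
d=np.load("w6.npz");C=cam("wrist",{k:d[k] for k in("tcp_pos","ee_rot")})
g=lambda x,y,z:onz(C,((x+.5)/1.5-.5,(y+.5)/1.5-.5),z).round(1)
print("bar strip end",g(695,229,204),"free end",g(748,232,204))
print("sample top",[g(*p,111) for p in[(379,194),(391,194),(392,278),(380,278)]],"detector back",g(246,205,108))
print(g(300,240,21))
E
python3 go.py 440 150 290 -0.095
```

```text
bar strip end [476.6 222.9 204. ] free end [481.1 271.  204. ]
sample top [array([459.4,  41.2, 111. ]), array([460.2,  49.4, 111. ]), array([520.6,  44.3, 111. ]), array([519.8,  35.8, 111. ])] detector back [456.4 -54.1 108. ]
[506.6 -37.4  21. ]
clock 10.2 tcp [492.9  42.  267.9] shift now-axes mm [ 63.3 102.3 -21.8] target-axes [ 62.9 102.5 -22.1] turn [ 0.003 -0.001 -0.004] F [-0.4 -1.4 -0.4] w 30.2
```

```bash
python3 go.py 440 243 290 -0.095
```

```text
clock 10.2 tcp [492.9  42.  267.9] shift now-axes mm [ 72.5 194.9 -21.5] target-axes [ 71.7 195.1 -22.1] turn [ 0.003 -0.001 -0.004] F [-0.4 -1.4 -0.4] w 30.2
```

```bash
python3 -m crank '[[[0,0.018,0.049,-0.006,0,0,0],[0,0.018,0.049,-0.006,0,0,0],[0,0.018,0.049,-0.005,0,0,0],[0,0.018,0.048,-0.005,0,0,0],[0,0,0,0,0,0,0]]]' 40
python3 -m crank '[[[0,0,0,0,0,0,0],[0,0,0,0,0,0,0]]]'
python3 - <<'E'
from h import *
s=robot.sense();f=robot.grab_frame("wrist");np.savez("w7.npz",f=f,**{k:s[k] for k in("tcp_pos","ee_rot")});save("w7",f,k=1.5)
f=robot.grab_frame("scene");save("s7",f,(130,60,280,210),4)
E
python3 go.py 440 243 290 -0.095
```

```text
clock: 10.82
tcp_pos: [438.0, 247.5, 288.4]
ee_rot: [-0.142, -3.135, 0.001]
force: [0.5, 0.3, -0.9]
width: -0.1
clock: 11.08
tcp_pos: [440.9, 241.0, 289.6]
ee_rot: [-0.16, -3.135, -0.001]
force: [-0.5, -0.4, -0.6]
width: -0.1
clock 11.18 tcp [441.  241.4 290. ] shift now-axes mm [1.2 1.5 0. ] target-axes [1.2 1.5 0. ] turn [ 0.001 -0.002 -0.007] F [0.4 1.1 0.2] w 0.2
```

View pics/w7.png

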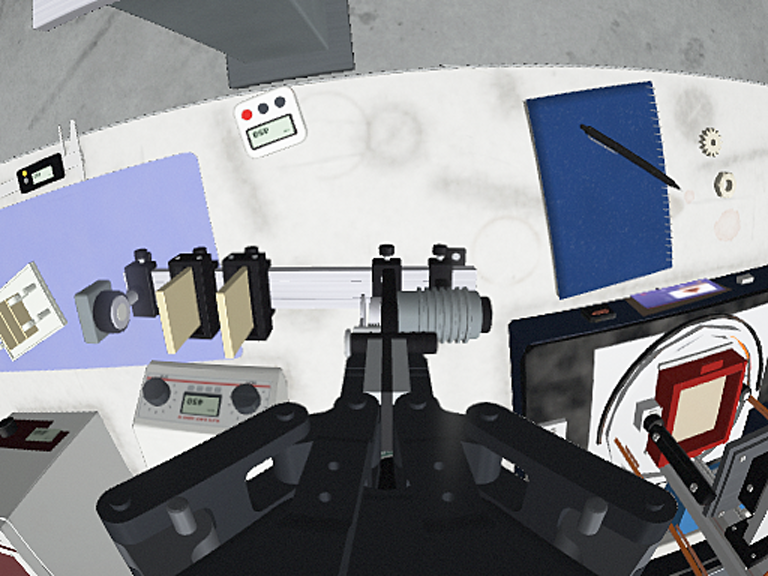

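View pics/s7.png

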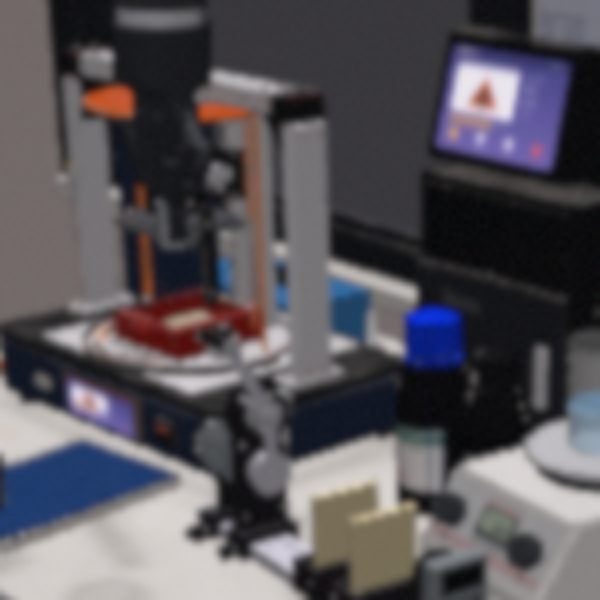

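```bash
python3 - <<'E'
from h import *
d=np.load("w7.npz");C=cam("wrist",{k:d[k] for k in("tcp_pos","ee_rot")})
g=lambda x,y,z:onz(C,((x+.5)/1.5-.5,(y+.5)/1.5-.5),z).round(1)
print("bar strip end",g(351,343,204),"free end",g(437,343,204), "bar front edge", g(437,333,204),g(437,353,204))
E
python3 go.py 445 246 188 -0.095
```

```text
bar strip end [475.6 217.  204. ] free end [480.7 266.1 204. ] bar front edge [474.3 266.5 204. ] [487.2 265.8 204. ]
clock 11.18 tcp [441.  241.4 290. ] shift now-axes mm [ -3.7   4.9 102. ] target-axes [ -3.5   5.  102. ] turn [ 0.001 -0.002 -0.007] F [0.4 1.1 0.2] w 0.2
```

```bash
python3 -m crank '[[[0,0,0.003,0.03,0,0,0],[0,0,0,0.04,0,0,0],[0,0,0,0.032,0,0,0],[0,0,0,0,0,0,0],[0,0,0,0,0,0,0]]]' 40
python3 go.py 460 244 188 -0.095
python3 -m crank '[[[0,-0.008,0,0,0,0,0],[0,0,0,0,0,0,0]]]'
python3 -m crank '[[[0,-0.006,0,0,0,0,0],[0,0,0,0,0,0,0]]]'
python3 -m crank '[[[0,-0.006,0,0,0,0,0],[0,0,0,0,0,0,0]]]'
```

```text
clock: 11.8
tcp_pos: [442.0, 245.9, 189.6]
ee_rot: [0.157, 3.137, 0.005]
force: [-0.4, 0.7, 1.7]
width: 0.0
clock 11.8 tcp [442.  245.9 189.6] shift now-axes mm [-18.1  -0.1   1.6] target-axes [-18.1  -0.2   1.6] turn [ 0.003  0.    -0.005] F [-0.4  0.7  1.7] w 0.0
clock: 12.05
tcp_pos: [450.3, 245.4, 189.6]
ee_rot: [0.157, 3.137, 0.005]
force: [-0.8, -1.0, -0.7]
width: 0.4
clock: 12.3
tcp_pos: [455.5, 244.5, 188.6]
ee_rot: [-0.157, -3.137, -0.003]
force: [-0.0, -0.8, -0.1]
width: -0.1
clock: 12.55
tcp_pos: [460.2, 244.2, 188.1]
ee_rot: [-0.156, -3.135, -0.003]
force: [-2.3, 0.6, 1.6]
width: -0.2
```

Contact near the expected place (x≈461). Keep pushing gently.

```bash
python3 -m crank '[[[0,-0.008,0,0,0,0,0],[0,-0.008,0,0,0,0,0],[0,0,0,0,0,0,0]]]'
python3 -m crank '[[[0,-0.008,0,0,0,0,0],[0,-0.008,0,0,0,0,0],[0,0,0,0,0,0,0]]]'
python3 - <<'E'
from h import *
f=robot.grab_frame("scene");save("s8",f,(150,90,270,210),5)
s=robot.sense();f=robot.grab_frame("wrist");save("w8",f,k=1.5)
E
```

```text
clock: 12.92
tcp_pos: [476.1, 243.0, 188.3]
ee_rot: [-0.155, -3.135, -0.004]
force: [-4.1, 1.4, 2.6]
width: -0.2
clock: 13.3
tcp_pos: [492.3, 241.3, 188.3]
ee_rot: [-0.155, -3.136, -0.004]
force: [-4.1, 1.4, 3.5]
width: -0.1
```

View pics/s8.png

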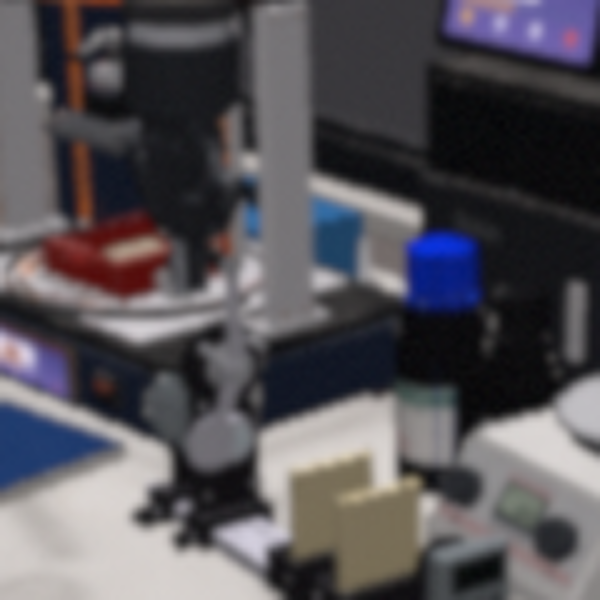

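View pics/w8.png

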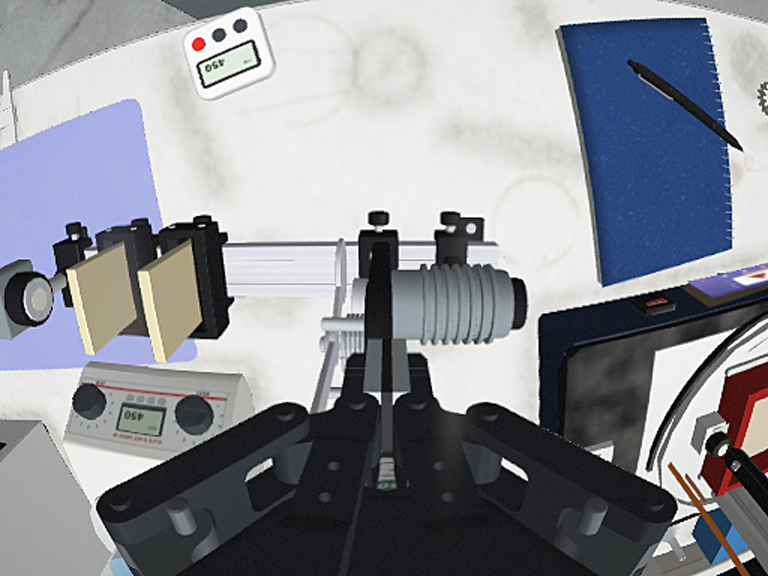

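The lever is near upright (strip seen at (330,365) in the wrist view, pivot at (345,322)); the plaques are undisturbed. Continue to the stop.

```bash
python3 -m crank '[[[0,-0.008,0,0,0,0,0],[0,-0.008,0,0,0,0,0],[0,0,0,0,0,0,0]]]'
python3 -m crank '[[[0,-0.008,0,0,0,0,0],[0,-0.004,0,0,0,0,0],[0,0,0,0,0,0,0]]]'
python3 -m crank '[[[0,-0.003,0,0,0,0,0],[0,0,0,0,0,0,0]]]'
python3 -m crank '[[[0,-0.003,0,0,0,0,0],[0,0,0,0,0,0,0]]]'
```

```text
clock: 13.78
tcp_pos: [508.0, 239.6, 188.0]
ee_rot: [-0.155, -3.136, -0.003]
force: [-4.0, 2.0, 1.6]
width: 0.2
clock: 14.15
tcp_pos: [517.8, 238.6, 186.5]
ee_rot: [-0.154, -3.131, -0.001]
force: [-5.7, 2.2, -3.5]
width: -0.2
clock: 14.4
tcp_pos: [519.9, 238.4, 186.0]
ee_rot: [-0.153, -3.13, -0.001]
force: [-7.2, 2.6, -4.0]
width: -0.2
clock: 14.65
tcp_pos: [522.0, 238.2, 185.5]
ee_rot: [-0.153, -3.128, -0.0]
force: [-6.4, 2.8, -5.6]
width: 0.0
```

```bash
python3 -m crank '[[[0,-0.003,0,0,0,0,0],[0,0,0,0,0,0,0]]]'
python3 -m crank '[[[0,-0.003,0,0,0,0,0],[0,0,0,0,0,0,0]]]'
python3 -m crank '[[[0,-0.003,0,0,0,0,0],[0,0,0,0,0,0,0]]]'
python3 - <<'E'
from h import *
f=robot.grab_frame("scene");save("s9",f,(150,90,270,210),5)
s=robot.sense();f=robot.grab_frame("wrist");save("w9",f,k=1.5)
E
```

```text
clock: 14.9
tcp_pos: [524.3, 237.8, 185.0]
ee_rot: [-0.153, -3.126, 0.0]
force: [-8.0, 2.4, -6.4]
width: -0.0
clock: 15.15
tcp_pos: [526.7, 237.4, 184.7]
ee_rot: [-0.153, -3.125, 0.001]
force: [-9.0, 2.5, -6.8]
width: 0.2
clock: 15.4
tcp_pos: [528.1, 237.2, 184.3]
ee_rot: [-0.152, -3.121, 0.002]
force: [-12.3, 3.5, -5.7]
width: -0.3
```

View pics/s9.png

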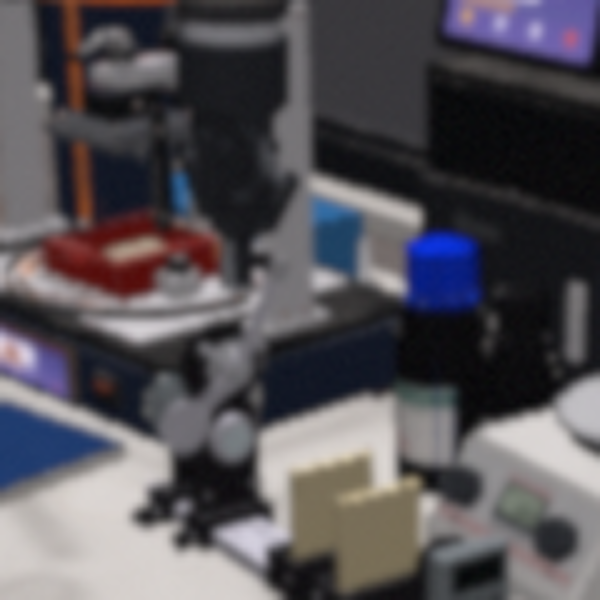

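View pics/w9.png

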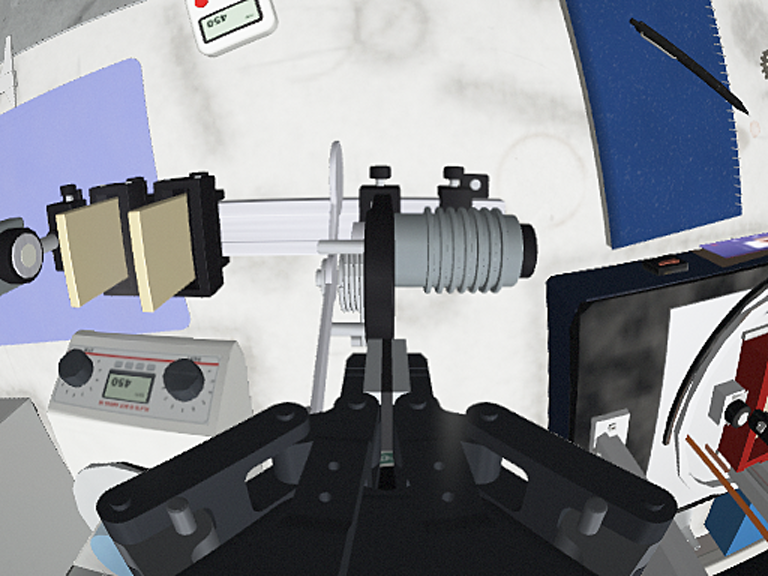

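```bash
python3 -m crank '[[[0,-0.003,0,0,0,0,0],[0,0,0,0,0,0,0]]]'
python3 -m crank '[[[0,-0.003,0,0,0,0,0],[0,0,0,0,0,0,0]]]'
python3 -m crank '[[[0,0,0,0,0,0,0],[0,0,0,0,0,0,0]]]'
python3 - <<'E'
from h import *
f=robot.grab_frame("scene");save("s10",f,(170,130,220,190),10)
E
```

```text
clock: 15.75
tcp_pos: [528.3, 237.2, 184.1]
ee_rot: [-0.151, -3.114, 0.002]
force: [-19.1, 2.1, -0.0]
width: -0.1
clock: 16.0
tcp_pos: [528.5, 237.2, 184.0]
ee_rot: [-0.149, -3.108, 0.002]
force: [-26.7, 2.2, 5.1]
width: -0.3
clock: 16.25
tcp_pos: [528.5, 237.2, 184.0]
ee_rot: [-0.149, -3.108, 0.002]
force: [-26.3, 1.8, 5.2]
width: 0.0
```

View pics/s10.png

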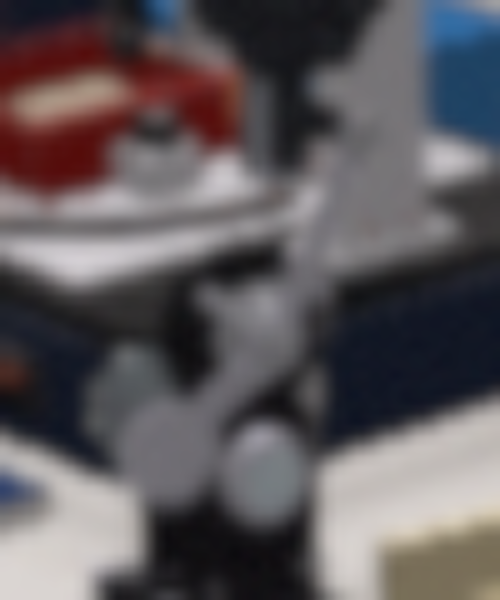

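```bash
python3 -m crank '[[[0,0.002,0,0,0,0,0],[0,0,0,0,0,0,0],[0,0,0,0,0,0,0]]]'
python3 - <<'E'
from h import *
f=robot.grab_frame("wrist");save("w11",f,k=1.5)
s=robot.sense();print(s["tcp_pos"],s["force"])
E
```

```text
clock: 16.68
tcp_pos: [528.4, 237.2, 184.1]
ee_rot: [-0.15, -3.112, 0.002]
force: [-21.4, 2.7, 1.5]
width: -0.4
[528.36810694 237.21296288 184.12440549] [-21.88618506   1.25219164   1.28586978]
```

View pics/w11.png

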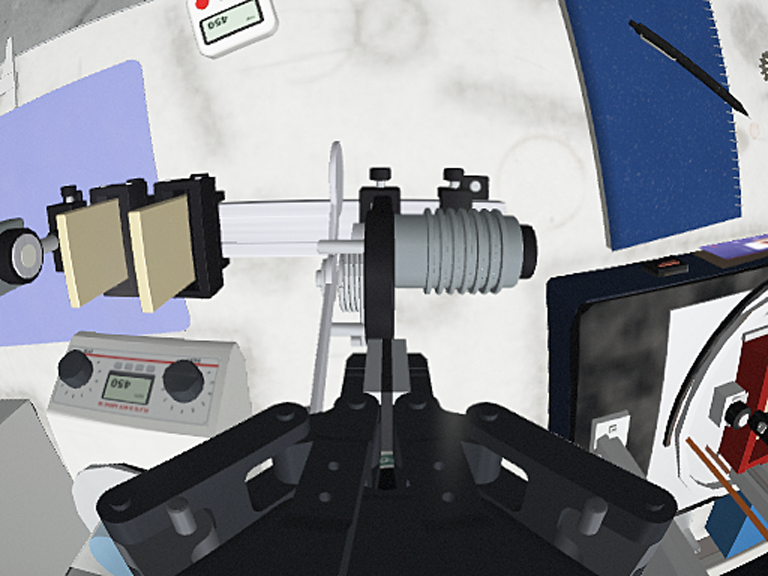

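The view shows the blade swung clear at (335,170), the lever held at its stop, and both plaques standing upright at (90,255) and (160,255). Handing in.

```bash
python3 -c "
from station import robot
print(robot.sign_off())"
```

```text
the job is handed in; nothing more can be done
None
```

The plain tall plaque is in the empty carrier, and the shutter lever is held at its stop; I handed the job in after about 17 s of the 51 s. `sign_off()` gives no verdict, so I don't know how it was scored.

- **Plaque:** I took it from the rack's -45 mm slot and lowered it into the carrier. It met the slot floor at the computed height (TCP z 78.5 mm, 17 N). I then let go and backed off with the shutter still shut. The pictures show it upright, with its top centre within about 2 mm of the carrier's.
- **Lever:** I pushed the grip bar forward with the shut fingers. It travelled about 68 mm from first contact, which matches the full swing, and then stopped hard at 26 N. I eased off to about 21 N for the hold.
- **Last pictures:** The blade is clear of the lamp and both carrier plaques are standing. The stepped plaque looked unmoved in the last picture that showed it, after the release. The beaker was last seen just before the grasp; the arm did not go near it after that.
- **Not checked:** I have no direct reading of the shutter angle; "at the stop" rests on the travel, the force and the pictures. No check failed or disagreed.

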